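# Hang the glazed test plaque on the display stand

## Robot

A 6-joint arm with a two-finger parallel gripper is mounted at the origin on a cart in front of the work surface, level with it; the furniture and walls round the work are solid. World frame = base frame: x ahead of the robot, y to its left, z up, the work surface at z = 0. Lengths are in mm, angles in rad, forces in N, time in s.
With the tool pointing down it reaches from about 350 to 775 mm from the base axis. Payload 7.3 kg.
Tool frame: the origin (TCP) lies at the very end of the fingers, on their centre line; the grasp point (between the pads) lies 19 mm behind it; z points along the fingers, y is the line along which they close (so a half turn about z gives the same grasp; the last joint's range is limited). The gripper opens to 92 mm and grips with 3 to 60 N. Pads are 19 mm wide; open, the fingers measure 130 mm over their backs; the gripper's body (75 mm by 190 mm) begins 47 mm behind the grasp point.
Start: joints at [-1.427, 0.342, 1.524, -0, 1.275, -0.146], TCP at [150.047, -503.121, 226.741] pointing down, gripper open.
Joint ranges: [-2.53, 2.53], [-0.77, 2.02], [0.04, 2.7], [-1, 4.14], [0.28, 2.66], [-3.11, 3.11]. Speed limits (rad/s): [2.57, 2.57, 3.14, 3.14, 3.14, 3.14].

## Interface

Orientations are given as [roll, pitch, yaw] about the fixed x, y, z axes, in that order (R = Rz(yaw) Ry(pitch) Rx(roll)).
In Python, from plant import get_obs, capture, close_job gives the robot as it stands. The module is installed in compiled form; this text tells all that it offers.
- The arm moves only by the shell command python3 -m handwheel 'ROWS'. ROWS is JSON, a list of rows, each a list of 3 entries, a list of its own where there are three numbers: the turn, a rotation vector about the tool's x, y, z in degrees, then the shift along the tool's x, y, z in m, then the opening, from 0 (shut) to 1 (fully open). A call has 1 to 12 rows; each row is the pose to reach, as a shift and turn from the pose commanded when the call began, along the tool's axes at that moment; what a row does not reach only later rows make up. A row lasts 1/10 s, in which the tool goes at most 50 mm and 8.59 degrees, less where a joint would pass 70% of its speed; a pose out of reach is approached as far as the arm can. A call with a gripper value outside its range is refused whole. The fingers move at their own pace and stop on an object; the grip force is fixed at half the most. Time passes only in rows, so rows that repeat a pose let the fingers close. It gives the time, the measured TCP pose, the force, the opening and the grip force at its end, in the units of the state.
- get_obs(): the state, without advancing time (a new reading comes with each control period).
- capture(name): name is "scene" or "top" or "wrist"; returns a dict with "image" (400x640x3 uint8, red, green, blue), "depth" (400x640 float32, mm along the optical axis (not along the pixel's ray), 0 where there is no reading), "fx", "fy", "cx", "cy" (pixels), "camera_from_world" (4x4, takes a point from world to camera coordinates). Camera axes: x right, y down, z forward; pixel columns grow to the right and rows downward; lengths in mm; the calibration is good to about 2 mm. A picture is of the moment at which its call begins.
- close_job(): hands the job in; it is judged then, once.
The state is a dict: "time": time; "joint_positions": joint angles; "dq": joint speeds; "tau": joint torques, N m; "tool_pos": TCP position; "tcp_rot": TCP orientation; "contact_force": force on the tool from outside, world axes, zero at the start; "moment": the same for the moment, N m; "grip_width": finger opening in mm; "finger_force": force on a finger pad.
Only numpy, scipy, OpenCV 4.12 (cv2) and the standard library are available. Lean on these libraries where they do the work, as an engineer would, in place of code of your own. Each camera call takes 0.05 s, during which the arm holds its last target. There are 200 camera calls.

## Task

Take the green-glazed test plaque out of the drying rack and hang it by its slot on the display stand's hook, upright, green face outward (away from the post), caught between the hook's upturned tip and the sprung bar behind it. The plaque is brittle and nobody has noted how high the hook is clamped on its post, so feel for it: press on the stand only gently (well under 20 N), and before letting go lower the plaque until it presses the red saddle on the hook fully home and stays there a moment; never let it drop. Leave the brown plaque in the rack and all the other things where they are.

Things in the scene. Friction and masses are not known exactly. Their poses are not given: they have to be found in the camera images.
- plaque_green: Brittle stoneware plaque, 64 wide (y) x 9 thick (x) x 114 mm tall (z), a slot right through it. Green glaze with two white stripes near the bottom on the face at -x; bare terracotta with two pale dots at +x, but for the top 8 mm, glazed all round. Origin: centre of the underside; z up to the top edge. 0.18 to 0.27 kg. Starts upright in either slot of the rack, facing any way.
- plaque_green_slot (a point): Middle of the upper edge of the green plaque's hanging slot, at mid-thickness, 76 mm above the underside. The slot is 18 mm wide and 46 mm tall (30 to 76 mm above the underside), centred on the width; the band above it, to grip from above, is 38 mm tall. Axes as the plaque's.
- plaque_green_glaze (a point): Point on the green face of the green plaque: centred on its width, 95 mm above its underside (middle of the band above the slot), 4.5 mm in -x from the plaque's mid-plane. Axes as the plaque's.
- plaque_brown: Brittle stoneware plaque, 64 wide (y) x 9 thick (x) x 114 mm tall (z), a slot right through it. Brown glaze with two white stripes near the bottom on the face at -x; bare terracotta with two pale dots at +x, but for the top 8 mm, glazed all round. Origin: centre of the underside; z up to the top edge. Stands in the rack's other slot and stays there.
- rack: Fixed drying rack, a beech block 60 (x) x 174 (y) x 30 mm high. Two slots in line along y, centres at y = -45 and +45 mm, each 68 mm long and 12 mm wide, floor 8 mm above the table, so that a plaque stands with its top 122 mm above the table. Origin: centre of the underside.
- stand: Fixed display stand: wooden foot 130 x 100 x 12 mm, dark steel post 22 mm wide with its near face at x = +40 mm and its top 150 mm up; a hook is clamped on the post (its top at most 9 mm above the post or 8 mm above the hook's rod). Origin: on the table, 45 mm from the post's axis; x points from the hook's tip to the post: outward is -x; z up.
- stand_mark (a point): Point of the stand at x = -20, y = 0, z = 150 mm, axes as the stand's. The hook is a steel rod 7 mm thick along x at y = 0. Its top side is 141 to 159 mm above the table, each time another height, NOT tracked: 9 mm below to 9 mm above this point. It ends in an upturned tip, 7 mm wide, 8 mm above the rod, from x = -27 to -20 mm.
- bar (a joint): White nylon bar behind the tip, 44 mm wide, 10 mm high (2 below to 8 above the rod's top side), facing the tip. Value (m): how far it is pushed back (+x of the stand), 0 to 0.014; at 0 its face is at x = -15 mm, 5 mm behind the tip (the plaque is 9 mm thick). Spring: 1.5 N at first, 2.5 N at 4 mm, 3.5 N at 8 mm, 5 N at the stop, which is hard.
- saddle (a joint): Small red sprung saddle on the hook's rod, just behind the tip (x = -18.5 to -8.5 mm, 8 mm wide), on which the slot's upper edge lands. Value (m): how far it is pressed down, 0 (4 mm proud of the rod) to 0.004 (level with the rod's top side: fully home, a hard stop). Spring: 0.3 N at first, 0.9 N at the stop; the hung plaque's weight keeps it down.
- stand_hung (a point): Point of the stand at x = -15.5, y = 0 mm: where the mid-plane of a hung plaque lies, its outer face against the tip and the bar 4 mm back. To get there the plaque, slot over the tip, pushes the bar back and comes down behind the tip onto the rod. Hook, bar and plaque are slippery (friction 0.2): let go too high it falls.
- bowl_sand: Sand-coloured pottery bowl, 120 x 121 x 54 mm, a bystander on the table. Origin: centre of its underside.
- jar_oxide: White jar with a grey lid, 50 x 50 x 62 mm, a bystander on the table. Origin: centre of its underside.
- rib_red: Flat red potter's rib, 61 x 102 x 8 mm, a bystander on the table. Origin: centre of its underside.
- glaze_tile: Small brown glaze test tile lying flat, 72 x 45 x 7 mm, a bystander on the table. Origin: centre of its underside.
Things that resemble listed ones, but are neither listed nor needed, are in the scene too. What is shaped like the plaque_green but yellow is not meant.

How it is judged (in metres and radians):
On the way:
1. The plaque, still held in the fingers, presses the saddle home (more than 3 mm) (value of joint saddle above 0.003 m and contact force between the fingers and plaque_green above 0.3 N and contact force between plaque_green and stand above 0.5 N), for 0.2 s.
At the end, for the whole second after the job is handed in: The green plaque hangs at rest on the stand, let go: green face outward against the hook's tip (within 3.5 mm), centred within 7 mm, upright within 0.12 rad, square within 0.2 rad, underside 61 to 87 mm above the table, saddle pressed in over 3 mm (x of plaque_green_glaze in the frame of stand between -0.0235 and -0.0165 m and y of plaque_green_glaze in the frame of stand between -0.007 and 0.007 m and angle between plaque_green's own z axis and vertical below 0.12 rad and angle between the x axis of plaque_green and the x axis of stand, either way round below 0.2 rad and height (world z) of plaque_green between 0.061 and 0.087 m and value of joint saddle above 0.003 m and contact force between plaque_green and stand above 0.5 N and linear speed of plaque_green below 0.02 m/s); the robot touches nothing.
It fails at once if The stand is pressed with more than 20 N by anything (contact force between stand and anything else above 20 N).
It fails at once if The green plaque is dropped (moves faster than 0.3 m/s while not held by the fingers) (contact force between the fingers and plaque_green below 0.05 N and linear speed of plaque_green above 0.3 m/s).
It fails at once if The brown plaque is moved more than 10 mm (distance of plaque_brown from where it was at the start of the episode above 0.01 m).
It fails at once if A bystander is moved more than 20 mm (distance of any of bowl_sand, jar_oxide, rib_red, glaze_tile from where it was at the start of the episode above 0.02 m).
It also fails if it takes over 51 s, if anything falls off the work surface, if the arm or the gripper's body presses on something with over 40 N, if the wrist force passes 120 N, or if a joint passes its speed limit or range.

## Working session

There is one attempt and no reset: what is moved stays moved. The work goes in short steps, Python scripts to look and compute and a shell command to move; the robot and the scene stay as the last step left them, time stands still between calls to the robot, and variables do not carry over. Pictures are saved under pics/ and viewed, at most 10 in all, crops included, and the job is handed in when it is done.

```bash
mkdir -p pics; cat > h.py <<'E'
import numpy as np, cv2, pickle
from plant import get_obs, capture
def snap(n,f):
    d=capture(n); pickle.dump(d,open(f'pics/{f}.pkl','wb')); cv2.imwrite(f'pics/{f}.png',d['image'][:,:,::-1]); return d
def load(f): return pickle.load(open(f'pics/{f}.pkl','rb'))
def pts(d,u,v):
    z=d['depth'][v,u].astype(float); c=np.stack([(u-d['cx'])/d['fx']*z,(v-d['cy'])/d['fy']*z,z,np.ones_like(z)])
    return (np.linalg.inv(d['camera_from_world'])@c)[:3].T
def ray(d,u,v,h):
    M=np.linalg.inv(d['camera_from_world']); r=M[:3,:3]@np.array([(u-d['cx'])/d['fx'],(v-d['cy'])/d['fy'],1]); o=M[:3,3]
    return o+r*(h-o[2])/r[2]
E
python3 -c "
from h import *
a=snap('scene','s0');b=snap('top','t0')
for d in(a,b): print(np.linalg.inv(d['camera_from_world']).round(2),d['fx'])
print(get_obs())"
```

```text
[[-7.0000e-01 -5.2000e-01  4.9000e-01  1.4539e+02]
 [-7.2000e-01  5.0000e-01 -4.9000e-01  6.3424e+02]
 [ 1.0000e-02 -6.9000e-01 -7.2000e-01  7.2080e+02]
 [ 0.0000e+00  0.0000e+00  0.0000e+00  1.0000e+00]] 435.02909923348744
[[ 0.00000e+00 -9.80000e-01  2.10000e-01  3.35280e+02]
 [-1.00000e+00 -0.00000e+00  0.00000e+00  2.22650e+02]
 [-0.00000e+00 -2.10000e-01 -9.80000e-01  1.05128e+03]
 [ 0.00000e+00  0.00000e+00  0.00000e+00  1.00000e+00]] 466.9983115602808
{'time': 0.1, 'joint_positions': array([-1.42699394e+00,  3.42672530e-01,  1.52489567e+00,  1.52677532e-05,
        1.27541917e+00, -1.46038576e-01]), 'dq': array([ 5.47867625e-04, -2.94471415e-03, -2.87747421e-03, -2.53214623e-04,
        1.49945204e-03,  6.94366838e-05]), 'tau': array([ 2.36077285e-03, -4.32000947e+01, -2.44695389e+01,  7.19437050e-02,
        5.26010105e-02, -6.09700442e-05]), 'tool_pos': array([ 149.99966867, -502.74322415,  226.1133663 ]), 'tcp_rot': array([-3.14021491e+00, -2.17404273e-04,  2.89836355e-01]), 'contact_force': array([ 0.22302951, -0.23101289, -0.07563444]), 'moment': array([ 0.03530642, -0.07525393, -0.0219719 ]), 'finger_force': 0.0, 'grip_width': 92.12210725670356}
```

View pics/s0.png

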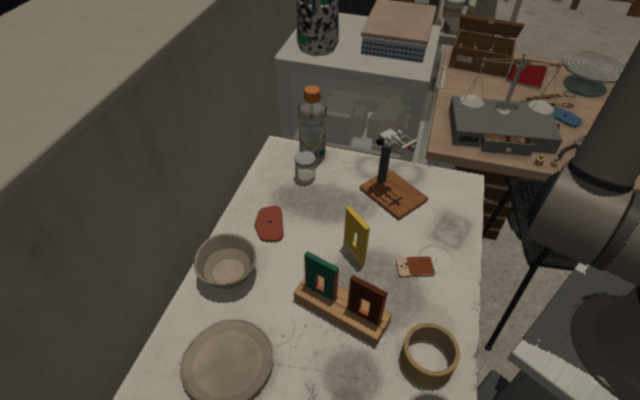

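View pics/t0.png

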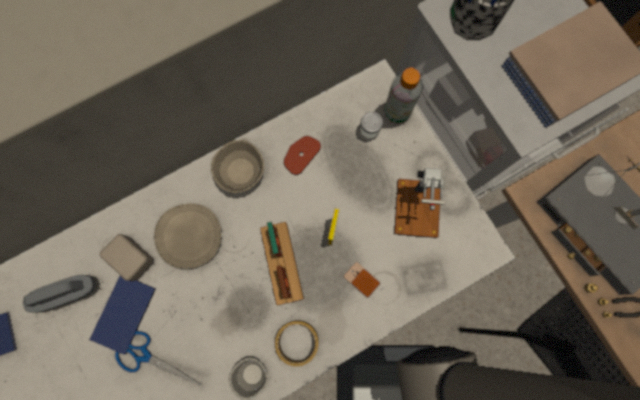

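The scene view shows the green plaque at (320,277) with its glazed face toward the camera and the brown one at (367,300). The yellow decoy is at (355,237) and the stand at (393,190), with hook and bar near (397,138). In the top view the green plaque is at (273,238), the rack at (281,262), the yellow plaque at (333,227) and the hook and bar at (431,183).

```bash
python3 - <<'E'
from h import *
d=load('t0'); s=load('s0')
def cloud(d):
    v,u=np.mgrid[0:400,0:640]; return pts(d,u.ravel(),v.ravel()).reshape(400,640,3)
for nm,d in(('top',d),('scene',s)):
    P=cloud(d); h=cv2.cvtColor(d['image'],cv2.COLOR_RGB2HSV).astype(int); H,S,V=h[...,0],h[...,1],h[...,2]
    ok=(d['depth']>0)&(P[...,2]<250)&(P[...,2]>-20)
    box=(lambda a,b,c,e:(np.s_[b:e,a:c]))
    def rep(n,m):
        p=P[m]; 
        if len(p)<3: print(nm,n,len(p));return
        r=cv2.minAreaRect(p[:,:2].astype(np.float32)); print(nm,n,len(p),'mean',p.mean(0).round(1),'rect',np.round(r[0],1),np.round(r[1],1),round(r[2],1),'z',np.percentile(p[:,2],[2,50,98]).round(1))
    g=ok&(H>55)&(H<95)&(S>80)
    z=np.zeros_like(ok); 
    if nm=='top': z[205:270,255:300]=1
    else: z[245:305,295:345]=1
    rep('green',g&z); rep('greentop',g&z&(P[...,2]>112))
    z[:]=0
    if nm=='top': z[215:310,255:310]=1
    else: z[270:345,285:395]=1
    rep('rack',z&ok&(P[...,2]>22)&(P[...,2]<36)&(S>60)&(H<25))
    z[:]=0
    if nm=='top': z[170:245,385:450]=1
    else: z[165:220,355:430]=1
    rep('foot',z&ok&(P[...,2]>6)&(P[...,2]<20)&(S>80)&(H<25))
    z[:]=0
    if nm=='top': z[160:215,405:450]=1
    else: z[120:190,370:420]=1
    rep('high',z&ok&(P[...,2]>100))
    rep('white',z&ok&(P[...,2]>100)&(V>130)&(S<60))
    rep('dark',z&ok&(P[...,2]>100)&(V<60))
a=cv2.resize(load('s0')['image'][120:220,340:440,::-1],None,fx=4,fy=4,interpolation=2)
b=cv2.resize(load('t0')['image'][155:255,375:475,::-1],None,fx=4,fy=4,interpolation=2)
cv2.imwrite('pics/c0.png',np.hstack([a,b]))
E
```

```text
top green 138 mean [448.2 325.8 122.1] rect [449.3 326.5] [61.6  9.3] 13.5 z [115.6 122.4 125.6]
top greentop 135 mean [448.2 325.9 122.5] rect [449.3 326.5] [61.6  9.3] 13.5 z [119.3 122.4 125.6]
top rack 1657 mean [403.9 314.3  30. ] rect [406.5 316.8] [173.7  60.1] 13.5 z [25.3 30.1 33.8]
top foot 2039 mean [524.9  16.6  12.3] rect [533.4  11.3] [ 99.7 129.9] 85.0 z [ 8.3 12.2 16.3]
top high 651 mean [551.2  12.4 155.9] rect [544.   11.3] [85.2 49.8] 2.8 z [144.8 155.  165.9]
top white 307 mean [558.2   8.1 156.4] rect [544.9   8.8] [41.2 81.4] 82.3 z [149.  154.5 166.4]
top dark 38 mean [570.9  30.6 148.7] rect [565.   31.3] [10.  29.1] 85.3 z [144.7 149.  151.8]
scene green 762 mean [451.5 330.   89. ] rect [451.8 327.8] [62.7  9.5] 13.5 z [ 30.9  96.8 123. ]
scene greentop 236 mean [451.2 328.4 120. ] rect [451.8 327.6] [62.7  9.1] 13.5 z [112.6 121.1 123.7]
scene rack 1938 mean [397.7 323.8  29.1] rect [409.2 316.5] [175.4  62.2] 14.1 z [23.5 29.3 33.6]
scene foot 1647 mean [528.2  15.9  11. ] rect [534.8  11.4] [101.  130.3] 84.6 z [ 7.3 11.1 14. ]
scene high 605 mean [553.5  13.6 148.2] rect [546.1  10.9] [87.  50.2] 1.8 z [103.7 152.7 163.8]
scene white 102 mean [563.    7.8 155.7] rect [551.6  10.2] [33.9 70.5] 86.0 z [149.7 153.6 164. ]
scene dark 165 mean [567.2  20.4 129.4] rect [548.3  10.3] [83.7 37.4] 15.6 z [101.  136.2 156.2]
```

View pics/c0.png

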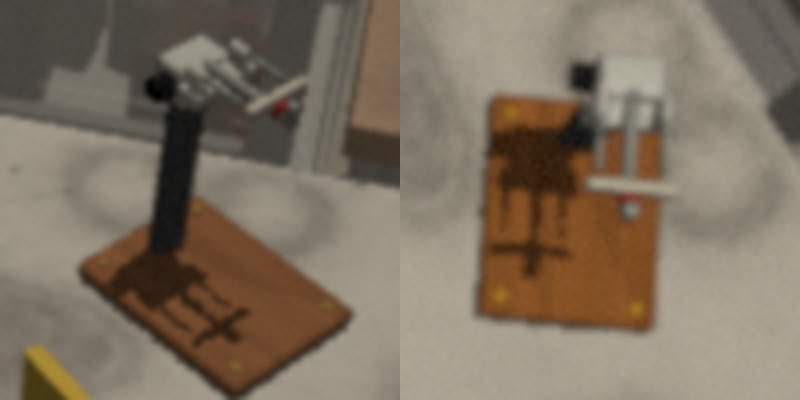

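The crop shows the hook and its tip pointing down in the top image, toward world -x. The tip is near top pixel (432,206), the bar near (433,202), and the red saddle is between them. The stand's yaw is about -5°.

```bash
cat >> h.py <<'E'
from scipy.spatial.transform import Rotation as Ro
def goto(p,yaw_deg,frm=None):
    o=get_obs(); R=Ro.from_euler('xyz',o['tcp_rot']); f=o['tool_pos'] if frm is None else frm
    T=Ro.from_euler('xyz',[180,0,yaw_deg],degrees=True)
    print('turn',(R.inv()*T).as_rotvec(degrees=True).round(2),'shift',(R.inv().apply(np.array(p)-f)/1000).round(4),'t',o['time'])
E
python3 - <<'E'
from h import *
goto([450,-200,260],13.5)
for f,u,v in(('t0',432.5,206),('t0',433,201.7)): print(ray(load(f),u,v,160))
# white bar
d=load('t0'); v,u=np.mgrid[196:206,420:447]; p=pts(d,u.ravel(),v.ravel()); w=(p[:,2]>135)&(d['image'][v.ravel(),u.ravel()].min(1)>130)
r=cv2.minAreaRect(p[w,:2].astype(np.float32)); print(r,np.median(p[w,2]),w.sum())
E
```

```text
turn [-0.08 -0.01  3.11] shift [ 0.374  -0.2044 -0.0335] t 0.1
[507.73918777  11.99668629 160.        ]
[516.26171146  10.64696096 160.        ]
((516.7776489257812, 10.630616188049316), (37.33259201049805, 3.156865119934082), 85.50477600097656) 164.36870818760178 28
```

```bash
python3 -m handwheel '[[[0,0,3.1],[0.374,-0.204,-0.034],1],[[0,0,3.1],[0.374,-0.204,-0.034],1],[[0,0,3.1],[0.374,-0.204,-0.034],1],[[0,0,3.1],[0.374,-0.204,-0.034],1],[[0,0,3.1],[0.374,-0.204,-0.034],1],[[0,0,3.1],[0.374,-0.204,-0.034],1],[[0,0,3.1],[0.374,-0.204,-0.034],1],[[0,0,3.1],[0.374,-0.204,-0.034],1],[[0,0,3.1],[0.374,-0.204,-0.034],1],[[0,0,3.1],[0.374,-0.204,-0.034],1]]'
python3 -c "
from h import *
d=snap('wrist','w0');print(np.linalg.inv(d['camera_from_world']).round(2),get_obs()['tool_pos'])
goto([440,0,260],13.5)
goto([440,327,260],13.5)"
```

```text
time: 1.1
tool_pos: [452.0, -198.1, 260.6]
tcp_rot: [-3.141, -0.001, 0.24]
contact_force: [-0.5, -0.2, -0.2]
grip_width: 91.6
finger_force: 0.0
[[ 2.4000e-01 -9.2000e-01 -3.0000e-01  5.3204e+02]
 [-9.7000e-01 -2.3000e-01 -7.0000e-02 -1.7851e+02]
 [-0.0000e+00  3.1000e-01 -9.5000e-01  4.1894e+02]
 [ 0.0000e+00  0.0000e+00  0.0000e+00  1.0000e+00]] [ 450.79198334 -199.46854115  260.33503802]
turn [-0.02  0.03  0.2 ] shift [ 0.0368 -0.1963  0.0004] t 1.15
turn [-0.02  0.03  0.2 ] shift [ 1.142e-01 -5.140e-01  5.000e-04] t 1.15
```

```bash
python3 -m handwheel '[[[0,0,0],[0.037,-0.196,0],1],[[0,0,0],[0.037,-0.196,0],1],[[0,0,0],[0.037,-0.196,0],1],[[0,0,0],[0.037,-0.196,0],1],[[0,0,0],[0.037,-0.196,0],1],[[0,0,0],[0.037,-0.196,0],1]]'
python3 -c "
from h import *
d=snap('wrist','w1')
goto([450.5,327,200],13.5)"
```

```text
time: 1.75
tool_pos: [440.0, -1.7, 260.6]
tcp_rot: [3.141, 0.0, 0.237]
contact_force: [0.3, -0.5, 0.0]
grip_width: 91.8
finger_force: 0.0
turn [ 0.05  0.02 -0.01] shift [ 0.0869 -0.3182  0.0603] t 1.8
```

View pics/w1.png

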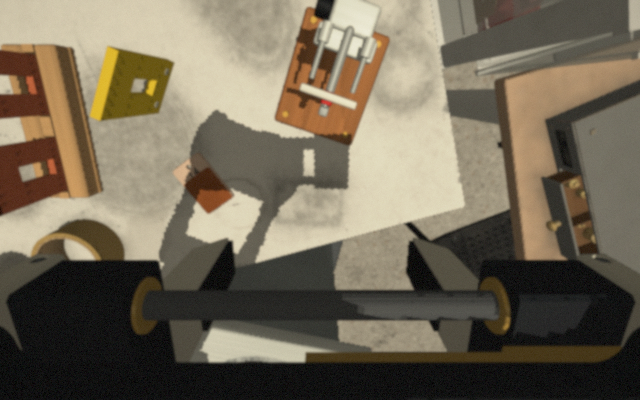

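The wrist view shows the bar from (302,83) to (355,105), the red saddle near (324,103) and the tip near (324,110). The terracotta backs of both rack plaques are at the left edge.

```bash
python3 -m handwheel '[[[0,0,0],[0.087,-0.318,0.01],1],[[0,0,0],[0.087,-0.318,0.02],1],[[0,0,0],[0.087,-0.318,0.06],1],[[0,0,0],[0.087,-0.318,0.06],1],[[0,0,0],[0.087,-0.318,0.06],1],[[0,0,0],[0.087,-0.318,0.06],1],[[0,0,0],[0.087,-0.318,0.06],1],[[0,0,0],[0.087,-0.318,0.06],1],[[0,0,0],[0.087,-0.318,0.06],1]]'
python3 - <<'E'
from h import *
d=load('w1'); im=d['image']; v,u=np.mgrid[60:125,285:375]; u=u.ravel();v=v.ravel()
p=pts(d,u,v); c=im[v,u].astype(int); hi=p[:,2]>130
w=hi&(c.min(1)>165)
m=np.zeros(im.shape[:2],np.uint8); m[v[w],u[w]]=1
n,l,s,ce=cv2.connectedComponentsWithStats(m)
for i in range(1,n):
    if s[i,4]>5:
        ys,xs=np.where(l==i); q=pts(d,xs,ys); r=cv2.minAreaRect(q[:,:2].astype(np.float32)); print('white',s[i],np.round(r[0],1),np.round(r[1],1),round(r[2],1),np.percentile(q[:,2],[5,50,95]).round(1))
r_=hi&(c[:,0]>1.6*c[:,1])&(c[:,0]>90)&(u>312)&(u<336); print('red',u[r_].mean(),v[r_].mean(),p[r_].mean(0))
t=hi&(u>314)&(u<334)&(v>103)&(v<122)&~r_; print('tip',u[t].mean(),v[t].mean(),np.median(p[t],0),t.sum(), p[t].min(0),p[t].max(0))
snap('wrist','w2'); d=load('w2'); h=cv2.cvtColor(d['image'],cv2.COLOR_RGB2HSV); v,u=np.where((h[...,0]>55)&(h[...,0]<95)&(h[...,1]>80)&(d['depth']>0)); p=pts(d,u,v); k=(p[:,2]>115)&(p[:,2]<130); r=cv2.minAreaRect(p[k,:2].astype(np.float32)); print('green',k.sum(),r,np.median(p[k,2]))
a=im[60:125,275:385,::-1]; cv2.imwrite('pics/c1.png',np.hstack([cv2.resize(a,(440,260),interpolation=2)]))
print(get_obs()['tool_pos'],get_obs()['tcp_rot'])
E
```

```text
time: 2.7
tool_pos: [451.7, 326.5, 199.8]
tcp_rot: [3.14, 0.001, 0.234]
contact_force: [0.7, -0.4, 0.6]
grip_width: 91.7
finger_force: 0.0
white [367  60   4   2   6] [549.9 -12.3] [0.9 2.4] 11.6 [149.8 150.8 152.4]
white [301  85  55  23 316] [518.4  11.3] [41.5  4. ] 84.5 [163.3 164.4 165.6]
red 325.85185185185185 102.33333333333333 [513.51761926  11.84118884 164.55520246]
tip 323.1592920353982 110.21238938053098 [507.62654321  12.43825422 163.75046991] 113 [503.22269918   8.79880425 153.22814285] [520.14425428  17.87504357 418.90208575]
green 848 ((453.40618896484375, 326.1377258300781), (63.1394157409668, 8.03620719909668), 13.184040069580078) 122.80462674223423
[451.80458062 326.03291519 200.29545325] [3.14057707e+00 7.70330452e-04 2.33389619e-01]
```

View pics/w2.png

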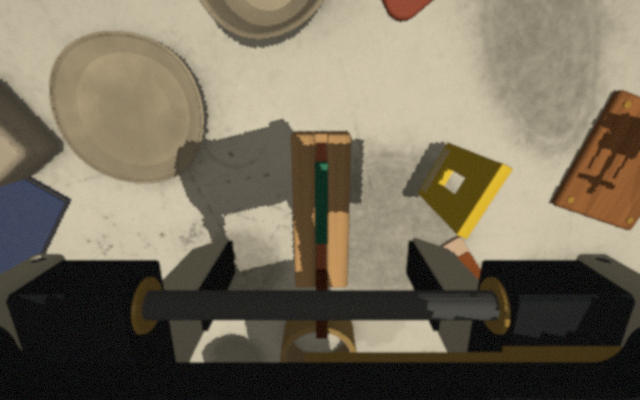

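The wrist view shows the green plaque's top edge centred between the open fingers at (322,205), in line with the tool. I'll descend to TCP z = 95 and close.

```bash
python3 -m handwheel '[[[0,0,0],[0,0,0.05],1],[[0,0,0],[0,0,0.09],1],[[0,0,0],[0,0,0.105],1],[[0,0,0],[0,0,0.105],1],[[0,0,0],[0,0,0.105],0],[[0,0,0],[0,0,0.105],0],[[0,0,0],[0,0,0.105],0],[[0,0,0],[0,0,0.105],0],[[0,0,0],[0,0,0.105],0],[[0,0,0],[0,0,0.105],0],[[0,0,0],[0,0,0.105],0],[[0,0,0],[0,0,0.105],0]]'
```

```text
time: 3.95
tool_pos: [450.6, 328.1, 95.6]
tcp_rot: [3.141, 0.0, 0.236]
contact_force: [0.3, 0.6, 0.1]
grip_width: 32.0
finger_force: 0.0
```

```bash
python3 -m handwheel '[[[0,0,0],[0,0,0],0],[[0,0,0],[0,0,0],0],[[0,0,0],[0,0,0],0],[[0,0,0],[0,0,0],0],[[0,0,0],[0,0,0],0],[[0,0,0],[0,0,0],0]]'
```

```text
time: 4.55
tool_pos: [450.8, 327.6, 95.6]
tcp_rot: [3.141, 0.0, 0.236]
contact_force: [0.8, -3.1, -0.6]
grip_width: 8.7
finger_force: 30.0
```

```bash
python3 -m handwheel '[[[0,0,0],[0,0,-0.02],0],[[0,0,0],[0,0,-0.05],0],[[0,0,0],[0,0,-0.09],0],[[0,0,0],[0,0,-0.13],0],[[0,0,0],[0,0,-0.16],0],[[0,0,0],[0,0,-0.16],0],[[0,0,0],[0,0,-0.16],0],[[0,0,0],[0,0,-0.16],0]]'
python3 -c "
from h import *
goto([460,17,255],84.9)"
```

```text
time: 5.35
tool_pos: [449.8, 327.7, 253.7]
tcp_rot: [3.141, 0.004, 0.236]
contact_force: [-0.8, -0.5, -2.2]
grip_width: 8.8
finger_force: 30.0
turn [ -0.1    0.21 -71.39] shift [-0.0626  0.3045 -0.0009] t 5.35
```

```bash
python3 -m handwheel '[[[0,0,-7],[-0.004,0.02,0],0],[[0,0,-14],[-0.010,0.05,0],0],[[0,0,-21],[-0.018,0.09,0],0],[[0,0,-28],[-0.026,0.13,0],0],[[0,0,-35],[-0.034,0.17,0],0],[[0,0,-42],[-0.042,0.21,0],0],[[0,0,-50],[-0.050,0.25,0],0],[[0,0,-58],[-0.058,0.28,0],0],[[0,0,-65],[-0.062,0.30,0],0],[[0,0,-71.4],[-0.0626,0.3045,0],0],[[0,0,-71.4],[-0.0626,0.3045,0],0],[[0,0,-71.4],[-0.0626,0.3045,0],0]]'
python3 -c "
from h import *
goto([466.7,16.5,188],84.9)
snap('top','t1');snap('scene','s1');snap('wrist','w3')"
```

```text
time: 6.55
tool_pos: [460.4, 17.6, 254.6]
tcp_rot: [-3.139, -0.0, 1.479]
contact_force: [0.9, 0.3, -2.4]
grip_width: 8.4
finger_force: 30.0
turn [-0.13 -0.02 -0.18] shift [-0.0005  0.0065  0.0666] t 6.55
```

View pics/s1.png

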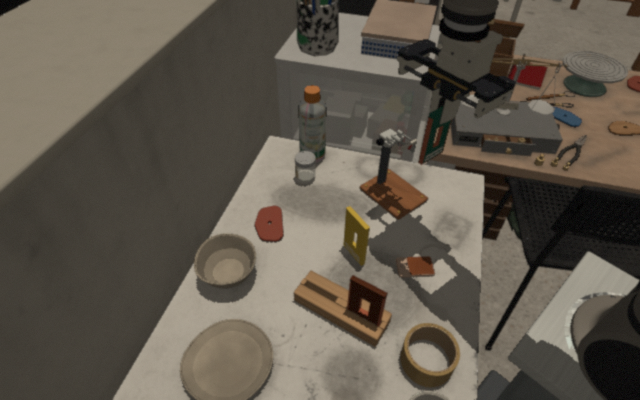

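The scene view shows the plaque held before the hook at about (437,130), with its green face outward. I'll check its offset in the fingers by depth.

```bash
python3 - <<'E'
from h import *
d=load('s1'); h=cv2.cvtColor(d['image'],cv2.COLOR_RGB2HSV); v,u=np.where((h[...,0]>55)&(h[...,0]<95)&(h[...,1]>70)&(d['depth']>0)); p=pts(d,u,v); k=(np.abs(p[:,0]-460)<40)&(np.abs(p[:,1]-17)<60)&(p[:,2]>100); p=p[k]
a=np.radians(-5.1); ex=np.array([np.cos(a),np.sin(a)]); ey=np.array([-np.sin(a),np.cos(a)]); t=get_obs()['tool_pos']
x=(p[:,:2]-t[:2])@ex; y=(p[:,:2]-t[:2])@ey
print(len(p),'x',np.median(x),'y',np.percentile(y,[1,50,99]),'z',np.percentile(p[:,2],[1,99])-t[2])
lo=p[:,2]<t[2]-66; print('ylow',y[lo].min(),y[lo].max(),lo.sum())
o=np.array([531.5,10.7]); print('tcp in stand',(t[:2]-o)@ex,(t[:2]-o)@ey)
E
```

```text
475 x -5.680861720307536 y [-22.94822505  18.31984677  36.97332628] z [-66.32233843 175.07608101]
ylow -22.356816287875997 20.04692061649081 7
tcp in stand -71.12677044203797 0.935771369132179
```

```bash
python3 -m handwheel '[[[0,0,0],[-0.001,0.006,0.03],0],[[0,0,0],[-0.001,0.006,0.055],0],[[0,0,0],[-0.001,0.006,0.067],0],[[0,0,0],[-0.001,0.006,0.067],0],[[0,0,0],[-0.001,0.006,0.067],0]]'
python3 - <<'E'
from h import *
s=snap('scene','s2');w=snap('wrist','w4');t=snap('top','t2')
A=cv2.resize(s['image'][90:190,370:470],(400,400),interpolation=2)
B=cv2.resize(t['image'][150:250,380:480],(400,400),interpolation=2)
cv2.imwrite('pics/c2.png',np.hstack([A,B])[:,:,::-1]); print(get_obs()['tool_pos'],get_obs()['contact_force'])
E
```

```text
time: 7.2
tool_pos: [467.1, 16.1, 189.1]
tcp_rot: [3.141, 0.0, 1.482]
contact_force: [-0.6, 0.4, -1.8]
grip_width: 9.1
finger_force: 30.0
[467.42667603  15.88348543 189.67382019] [-0.03061635  0.28883425 -2.42541409]
```

View pics/c2.png

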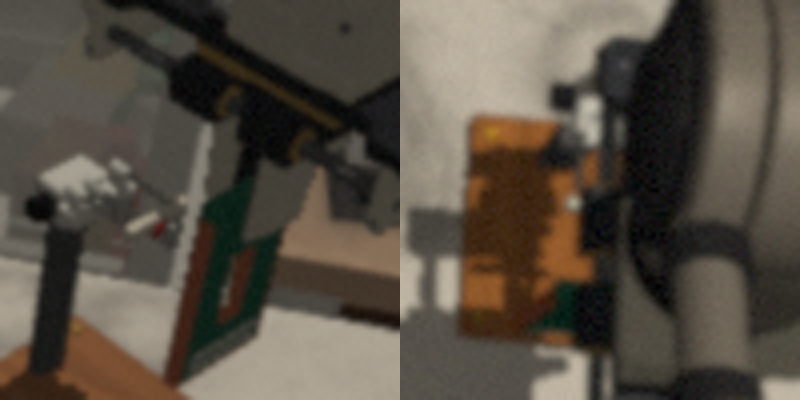

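View pics/w4.png

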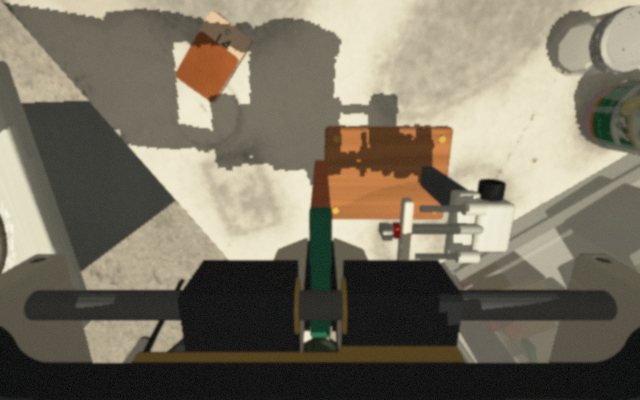

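The crop shows the slot intact and at about hook height. The wrist view shows the tip at (385,230), the bar at (407,230), and the plaque's near top corner at about (320,208).

```bash
python3 - <<'E'
from h import *
d=load('w4'); a=np.radians(-5.1); ex=np.array([np.cos(a),np.sin(a)]); ey=np.array([-np.sin(a),np.cos(a)]); o=np.array([531.5,10.7]); o_=get_obs()
S=lambda P:(((P[:2]-o)@ex).round(1),((P[:2]-o)@ey).round(1),P[2].round(1))
print('tcp',S(o_['tool_pos']))
h=cv2.cvtColor(d['image'],cv2.COLOR_RGB2HSV)
def st(m,n):
    v,u=np.where(m&(d['depth']>0)); p=pts(d,u,v); k=(p[:,2]>135)&(p[:,2]<225); p=p[k]; q=np.c_[(p[:,:2]-o)@ex,(p[:,:2]-o)@ey,p[:,2]]; print(n,len(q),np.percentile(q,[2,50,98],axis=0).round(1).tolist())
z=np.zeros((400,640),bool)
b=z.copy(); b[205:255,310:330]=1; st(b&(h[...,0]>55)&(h[...,0]<95)&(h[...,1]>70),'green')
b=z.copy(); b[220:242,378:393]=1; st(b&(h[...,1]<60),'tip')
b=z.copy(); b[197:260,401:413]=1; st(b&(h[...,2]>165)&(h[...,1]<60),'bar')
b=z.copy(); b[220:242,390:402]=1; st(b&(h[...,1]>120),'saddle')
E
```

```text
tcp (np.float64(-64.3), np.float64(-0.5), np.float64(189.7))
green 899 [[-69.4, 14.8, 211.8], [-65.5, 25.4, 216.5], [-61.6, 34.3, 217.8]]
tip 227 [[-28.1, -3.2, 151.5], [-25.4, 1.8, 162.6], [-21.0, 3.4, 165.1]]
bar 302 [[-15.9, -11.6, 162.4], [-13.4, 10.4, 164.2], [-10.4, 21.0, 165.6]]
saddle 91 [[-19.6, -2.8, 153.8], [-18.3, 1.8, 159.6], [-16.3, 4.0, 161.7]]
```

```bash
python3 -m handwheel '[[[0,0,0],[-0.0015,0.01,0.006],0],[[0,0,0],[-0.0015,0.025,0.006],0],[[0,0,0],[-0.0015,0.035,0.006],0],[[0,0,0],[-0.0015,0.040,0.006],0],[[0,0,0],[-0.0015,0.042,0.006],0],[[0,0,0],[-0.0015,0.042,0.006],0],[[0,0,0],[-0.0015,0.042,0.006],0]]'
python3 -m handwheel '[[[0,0,0],[0,0.002,0],0],[[0,0,0],[0,0.004,0],0],[[0,0,0],[0,0.005,0],0],[[0,0,0],[0,0.005,0],0],[[0,0,0],[0,0.005,0],0]]'
python3 -c "
from h import *
o=get_obs();print(o['tool_pos'],o['contact_force'],o['moment'])"
```

```text
time: 8.05
tool_pos: [508.2, 10.6, 182.6]
tcp_rot: [-3.141, 0.0, 1.482]
contact_force: [-0.1, 0.2, -2.4]
grip_width: 8.7
finger_force: 30.0
time: 8.55
tool_pos: [513.2, 10.1, 182.5]
tcp_rot: [-3.141, 0.0, 1.482]
contact_force: [-1.8, 1.4, -2.0]
grip_width: 9.0
finger_force: 30.0
[513.15683478  10.13812468 182.53664393] [-1.82238908  1.44708016 -2.03483713] [ 0.00886     0.31841086 -0.05901   ]
```

```bash
python3 -m handwheel '[[[0,0,0],[0,0.002,0],0],[[0,0,0],[0,0.0035,0],0],[[0,0,0],[0,0.0045,0],0],[[0,0,0],[0,0.0045,0],0],[[0,0,0],[0,0.0045,0],0]]'
python3 - <<'E'
from h import *
f=[get_obs()['contact_force']]
w=snap('wrist','w5'); f.append(get_obs()['contact_force']); s=snap('scene','s5'); f.append(get_obs()['contact_force']); print(np.round(f,1), get_obs()['tool_pos'])
A=cv2.resize(w['image'][160:270,280:440],(480,330),interpolation=2); B=cv2.resize(s['image'][90:190,360:460],(330,330),interpolation=2)
cv2.imwrite('pics/c5.png',np.hstack([A,B])[:,:780,::-1])
E
```

```text
time: 9.05
tool_pos: [517.8, 9.7, 182.5]
tcp_rot: [-3.141, 0.0, 1.482]
contact_force: [-2.4, -0.4, -2.0]
grip_width: 8.6
finger_force: 30.0
[[-2.4 -0.4 -2. ]
 [-3.   0.6 -3.1]
 [-3.6 -0.2 -2.3]] [517.83880904   9.74269633 182.61310883]
```

View pics/c5.png

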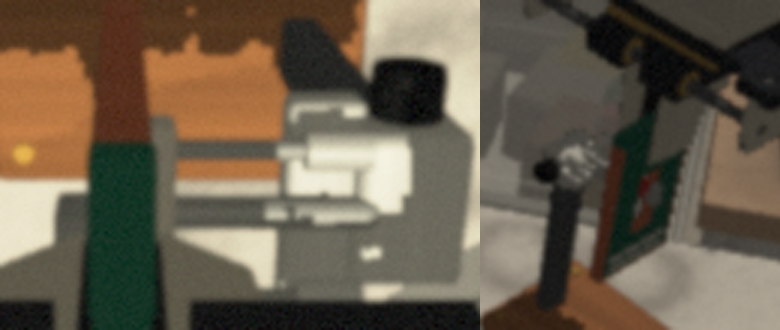

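Wrist crop: the tip is outside the plaque, left of it at (70,220), and the bar is pushed back behind it at (165,190). The slot is over the tip, so I'll lower.

```bash
python3 -m handwheel '[[[0,0,0],[0,0,0.003],0],[[0,0,0],[0,0,0.006],0],[[0,0,0],[0,0,0.008],0],[[0,0,0],[0,0,0.010],0],[[0,0,0],[0,0,0.010],0],[[0,0,0],[0,0,0.010],0]]'
python3 -m handwheel '[[[0,0,0],[0,0,0.001],0],[[0,0,0],[0,0,0.002],0],[[0,0,0],[0,0,0.002],0],[[0,0,0],[0,0,0.002],0]]'
```

```text
time: 9.75
tool_pos: [517.9, 9.7, 172.6]
tcp_rot: [-3.141, 0.0, 1.482]
contact_force: [-3.1, 0.0, -2.8]
grip_width: 8.6
finger_force: 30.0
time: 10.15
tool_pos: [518.0, 9.7, 170.7]
tcp_rot: [-3.142, 0.0, 1.482]
contact_force: [-3.8, 0.3, -2.3]
grip_width: 8.6
finger_force: 30.0
```

```bash
python3 -m handwheel '[[[0,0,0],[0,0,0.0005],0],[[0,0,0],[0,0,0.001],0],[[0,0,0],[0,0,0.001],0],[[0,0,0],[0,0,0.001],0]]' | grep -E "pos|contact"
python3 -m handwheel '[[[0,0,0],[0,0,0.0005],0],[[0,0,0],[0,0,0.001],0],[[0,0,0],[0,0,0.001],0],[[0,0,0],[0,0,0.001],0]]'| grep -E "pos|contact"
```

```text
tool_pos: [518.0, 9.7, 169.7]
contact_force: [-2.6, 0.8, -1.4]
tool_pos: [518.0, 9.7, 168.6]
contact_force: [-2.6, 0.8, -1.4]
```

```bash
python3 -m handwheel '[[[0,0,0],[0,0,0.0005],0],[[0,0,0],[0,0,0.0005],0],[[0,0,0],[0,0,0.0005],0],[[0,0,0],[0,0,0.0005],0]]' | grep -E "pos|contact"
python3 -m handwheel '[[[0,0,0],[0,0,0.0005],0],[[0,0,0],[0,0,0.0005],0],[[0,0,0],[0,0,0.0005],0],[[0,0,0],[0,0,0.0005],0]]'| grep -E "pos|contact"
```

```text
tool_pos: [518.0, 9.7, 168.2]
contact_force: [-2.4, -0.2, -1.3]
tool_pos: [518.0, 9.7, 167.7]
contact_force: [-2.7, -0.2, -0.8]
```

```bash
python3 -m handwheel '[[[0,0,0],[0,0,0.0005],0],[[0,0,0],[0,0,0.0005],0],[[0,0,0],[0,0,0.0005],0]]' | grep -E "pos|contact"
python3 -c "
from h import *
o=get_obs();print(o['contact_force'])"

```

```text
tool_pos: [518.1, 9.7, 167.5]
contact_force: [-2.8, 1.2, 2.2]
[-2.81856509  1.18595707  2.19417374]
```

```bash
python3 -m handwheel '[[[0,0,0],[0,0,0],0],[[0,0,0],[0,0,0],0],[[0,0,0],[0,0,0],0],[[0,0,0],[0,0,0],0]]' | grep -E "pos|contact"
python3 -m handwheel '[[[0,0,0],[0,-0.0005,0],0],[[0,0,0],[0,-0.001,0],0],[[0,0,0],[0,-0.0015,0],0],[[0,0,0],[0,-0.0015,0],0],[[0,0,0],[0,-0.0015,0],0]]'| grep -E "pos|contact"
```

```text
tool_pos: [518.1, 9.7, 167.5]
contact_force: [-3.9, 0.7, 4.6]
tool_pos: [516.8, 9.8, 167.4]
contact_force: [-1.4, 0.5, 5.4]
```

```bash
python3 -m handwheel '[[[0,0,0],[0,-0.0005,0],0],[[0,0,0],[0,-0.0005,0],0],[[0,0,0],[0,-0.0005,0],0]]'| grep -E "pos|contact"
```

```text
tool_pos: [516.3, 9.8, 167.4]
contact_force: [-1.6, 1.4, 5.4]
```

```bash
python3 -m handwheel '[[[0,0,0],[0,0,0],0.15],[[0,0,0],[0,0,0],0.25],[[0,0,0],[0,0,0],0.35],[[0,0,0],[0,0,0],0.35],[[0,0,0],[0,0,0],0.35],[[0,0,0],[0,0,0],0.35]]'
```

```text
time: 13.85
tool_pos: [516.0, 9.8, 167.1]
tcp_rot: [-3.142, 0.0, 1.482]
contact_force: [-0.3, 0.2, -0.4]
grip_width: 32.2
finger_force: 0.0
```

Released; retreat straight up.

```bash
python3 -m handwheel '[[[0,0,0],[0,0,-0.01],0.35],[[0,0,0],[0,0,-0.03],0.35],[[0,0,0],[0,0,-0.06],0.35],[[0,0,0],[0,0,-0.09],0.35],[[0,0,0],[0,-0.04,-0.12],0.35],[[0,0,0],[0,-0.08,-0.12],0.35],[[0,0,0],[0,-0.1,-0.12],0.35],[[0,0,0],[0,-0.1,-0.12],0.35]]'
python3 - <<'E'
from h import *
w=snap('wrist','w6'); s=snap('scene','s6')
A=cv2.resize(w['image'][100:270,300:520],(440,340),interpolation=2); B=cv2.resize(s['image'][110:210,350:450],(340,340),interpolation=2)
cv2.imwrite('pics/c6.png',np.hstack([A,B])[:,:,::-1])
d=w; a=np.radians(-5.1); ex=np.array([np.cos(a),np.sin(a)]); ey=np.array([-np.sin(a),np.cos(a)]); o=np.array([531.0,10.7])
h=cv2.cvtColor(d['image'],cv2.COLOR_RGB2HSV)
v,u=np.where((h[...,0]>55)&(h[...,0]<95)&(h[...,1]>70)&(d['depth']>0)); p=pts(d,u,v); q=np.c_[(p[:,:2]-o)@ex,(p[:,:2]-o)@ey,p[:,2]]; q=q[(abs(q[:,1])<60)&(abs(q[:,0]+15)<40)&(q[:,2]>186)]
print(len(q),np.percentile(q,[2,50,98],axis=0).round(1))
E
```

```text
time: 14.65
tool_pos: [414.6, 19.1, 288.6]
tcp_rot: [3.14, 0.0, 1.482]
contact_force: [-0.0, 0.2, 0.6]
grip_width: 32.2
finger_force: 0.0
1217 [[-53.7 -29.2 186.9]
 [-18.5   5.6 194.4]
 [-12.3  31.7 392.8]]
```

View pics/c6.png

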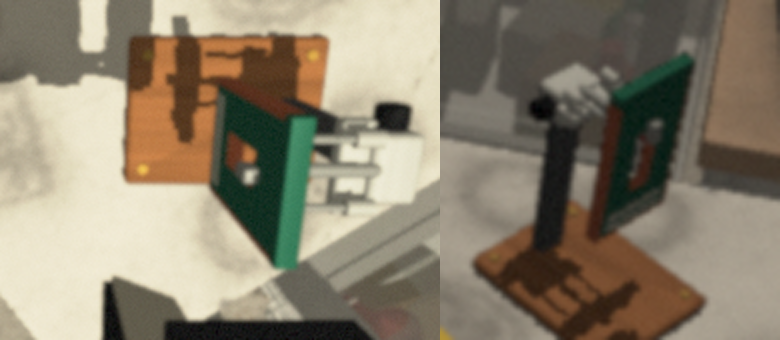

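The plaque hangs upright on the hook, centred to about 1 mm, with its top at about 194 mm and the tip through the slot at (248,175) in the crop. I'm handing the job in.

```bash
python3 -c "
from plant import close_job
print(close_job())"
```

```text
the job is handed in; nothing more can be done
None
```

The green plaque hangs on the hook, upright and green face outward. It pressed the saddle home before I let go (about 8 N peak on the stand). The job is handed in at about 15 s of 51 s, and no verdict was returned.

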